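# Swap a burnt relay in a dryer's control tray

## Task

One of the two plug-in relays in the dryer's control tray is burnt (dark brown case). Swing its green retaining lever open, pull the burnt relay out and put it in the red scrap bin; then stand the new relay from the black foam block in the empty socket, square to it, and swing the lever shut, firmly but without forcing it, until it is fully home and the hook holds the relay down flush. Leave the good relay and its lever, the screwdriver, the meter and the bottle alone.

Things in the scene. Friction and masses are not known exactly. Their poses are not given: they have to be found in the camera images.
- tray: steel control tray, 210 x 240 x 14 mm, fixed; origin at the centre of its underside on the counter, z up. On a rail along its y axis stand sockets a (50 mm to +y) and b (50 mm to -y); a transformer (48 mm wide, top 44 mm above the counter) 72 mm to -x, a low terminal strip (22 mm) 88 mm to +x
- socket_a (a point): relay socket a: middle of its seat, at the mouth of its 15.5 mm round hole (28 mm deep, chamfered), 45 mm above the counter, where a held relay's underside lies. Black block 46 mm (x) by 38 mm (y), axes parallel to the tray's, lever on its +x end. The grey seat plate on top is sprung: without the lever it and the relay stand 3.5 mm higher (5 N; 12 N when down)
- socket_b (a point): relay socket b: middle of its seat, at the mouth of its 15.5 mm round hole (28 mm deep, chamfered), 45 mm above the counter, where a held relay's underside lies. Black block 46 mm (x) by 38 mm (y), axes parallel to the tray's, lever on its +x end. The grey seat plate on top is sprung: without the lever it and the relay stand 3.5 mm higher (5 N; 12 N when down)
- lever_a (a joint): angle of socket a's green retaining lever: 0 = fully home, arm upright, hook over the relay's top; grows to a stop at 0.85 rad as it swings to the socket's +x. Stiff hinge (9 N at the tab), stays where left. Closing over a relay, the hook's nose meets its top at about 0.13 rad and presses it down: the push at the tab rises to 11 to 16 N, then a hard stop at 0 is felt. It breaks above 40 N
- lever_b (a joint): angle of socket b's green retaining lever: 0 = fully home, arm upright, hook over the relay's top; grows to a stop at 0.85 rad as it swings to the socket's +x. Stiff hinge (9 N at the tab), stays where left. Closing over a relay, the hook's nose meets its top at about 0.13 rad and presses it down: the push at the tab rises to 11 to 16 N, then a hard stop at 0 is felt. It breaks above 40 N
- lever_a_hinge (a point): hinge of lever a, about the socket's y axis, on the socket's +x end: 28.5 mm from the socket's centre, 38 mm above the counter. The lever is a 16 mm wide arm from here up past the relay's +x side to hook and tab
- lever_b_hinge (a point): hinge of lever b, about the socket's y axis, on the socket's +x end: 28.5 mm from the socket's centre, 38 mm above the counter. The lever is a 16 mm wide arm from here up past the relay's +x side to hook and tab
- lever_a_tab (a point): middle of the thumb tab of lever a: a green block 16 mm wide (y), 8 mm thick (x), 24 mm tall, 80 mm out from the hinge. Its end lies 10 mm farther out. With the lever home it spans 104 to 128 mm above the counter; the hook beside it, over the relay, reaches in to the relay's middle and up to 107 mm. Axes turn with the lever: x away from the relay, z along the arm
- lever_b_tab (a point): middle of the thumb tab of lever b: a green block 16 mm wide (y), 8 mm thick (x), 24 mm tall, 80 mm out from the hinge. Its end lies 10 mm farther out. With the lever home it spans 104 to 128 mm above the counter; the hook beside it, over the relay, reaches in to the relay's middle and up to 107 mm. Axes turn with the lever: x away from the relay, z along the arm
- relay_dead: the burnt relay: dark brown case with a black scorch mark on top. Case 35.5 x 35.5 mm, 55 mm tall, 85 g; origin at the centre of the case's underside, z up; a round tapered spigot of 13 mm diameter reaches 14 mm below the origin, in a ring of 11 short pins. At the start it stands in socket a or b, lever home; nothing but the lever holds it in
- relay_good: the relay to leave alone: clear case with a copper coil in it. Case 35.5 x 35.5 mm, 55 mm tall, 85 g; origin at the centre of the case's underside, z up; a round tapered spigot of 13 mm diameter reaches 14 mm below the origin, in a ring of 11 short pins. It stands in the other socket, lever home
- relay_new: the new relay: clear case with a copper coil in it. Case 35.5 x 35.5 mm, 55 mm tall, 85 g; origin at the centre of the case's underside, z up; a round tapered spigot of 13 mm diameter reaches 14 mm below the origin, in a ring of 11 short pins. At the start it stands loosely in the foam block, turned less than 0.66 rad from the socket: the nearest square turn is the right one
- foam: black foam block 70 x 70 x 22 mm, fixed, with a 22 mm hole in which the new relay's spigot stands; origin at the centre of its underside
- scrap_bin_in (a point): centre of the inner floor, 3 mm above the counter, of the red scrap bin: open, 150 mm (x) by 120 mm (y), 60 mm tall, walls 3 mm, fixed
- screwdriver: screwdriver lying on the counter beyond the tray, leave alone; along its own x axis
- meter: yellow multimeter lying on the counter beyond the tray, 80 x 150 x 34 mm, leave alone; origin at the centre of its underside
- detergent: white detergent bottle standing beyond the tray, 84 mm diameter, 220 mm tall, leave alone; origin at the centre of its underside

How it is judged:
On the way, in this order (a step that is already met when the one before it is completed fails the run):
1. the burnt relay's lever is swung open (beyond 0.35 rad) with the relay still in its socket (((horizontal distance between relay_dead and socket_a below 0.01 m and value of joint lever_a above 0.35 rad) or (horizontal distance between relay_dead and socket_b below 0.01 m and value of joint lever_b above 0.35 rad))), for 0.1 s.
2. the burnt relay lies in the scrap bin (x of relay_dead in the frame of scrap_bin_in between -0.075 and 0.075 m and y of relay_dead in the frame of scrap_bin_in between -0.06 and 0.06 m and z of relay_dead in the frame of scrap_bin_in below 0.055 m and linear speed of relay_dead below 0.03 m/s), for 0.1 s.
At the end, for the whole second after the job is handed in: New relay in the burnt one's socket: within 3 mm, upright, within 10 degrees of square, case at most 2.2 mm above the socket. Both levers home (below 0.025 rad), good relay still held in its socket, burnt relay in the scrap bin, all at rest (all of step 2 and (((horizontal distance between relay_new and socket_a below 0.003 m and z of relay_new in the frame of socket_a between -0.002 and 0.0022 m and angle between relay_new's own z axis and vertical below 0.08 rad and angle between the x axis of relay_new and the x axis of socket_a, either way round below 0.17 rad) and (horizontal distance between relay_good and socket_b below 0.003 m and z of relay_good in the frame of socket_b between -0.002 and 0.0022 m and angle between relay_good's own z axis and vertical below 0.08 rad and angle between the x axis of relay_good and the x axis of socket_b, either way round below 0.17 rad)) or ((horizontal distance between relay_new and socket_b below 0.003 m and z of relay_new in the frame of socket_b between -0.002 and 0.0022 m and angle between relay_new's own z axis and vertical below 0.08 rad and angle between the x axis of relay_new and the x axis of socket_b, either way round below 0.17 rad) and (horizontal distance between relay_good and socket_a below 0.003 m and z of relay_good in the frame of socket_a between -0.002 and 0.0022 m and angle between relay_good's own z axis and vertical below 0.08 rad and angle between the x axis of relay_good and the x axis of socket_a, either way round below 0.17 rad))) and value of joint each of lever_a, lever_b below 0.025 rad and linear speed of each of relay_new, relay_good below 0.03 m/s); the robot touches nothing.
It fails at once if a lever is forced (more than 40 N) (contact force between the arm and lever_a above 40 N or contact force between the arm and lever_b above 40 N).
It fails at once if the good relay is moved (8 mm) or its lever opened (0.15 rad) (distance of relay_good from where it was at the start of the episode above 0.008 m or (horizontal distance between relay_good and socket_a below 0.02 m and value of joint lever_a above 0.15 rad) or (horizontal distance between relay_good and socket_b below 0.02 m and value of joint lever_b above 0.15 rad)).
It fails at once if the screwdriver, meter or bottle is moved more than 30 mm (distance of any of screwdriver, meter, detergent from where it was at the start of the episode above 0.03 m).
It also fails if it takes over 72 s, if anything falls off the work surface, if the arm or the gripper's body presses on something with over 40 N, if the wrist force passes 120 N, or if a joint passes its speed limit or range.

## Robot

A 6-joint arm with a two-finger parallel gripper is mounted at the origin on the work surface. World frame = base frame: x ahead of the robot, y to its left, z up, the work surface at z = 0. Lengths are in m, angles in rad, forces in N, time in s.
With the tool pointing down it reaches from about 0.375 to 0.975 m from the base axis. Payload 3.8 kg.
Tool frame: the origin (TCP) lies midway between the tips of the shut fingers; the grasp point (between the pads) lies 19 mm behind it; z points along the fingers, y is the direction in which the jaws open and shut (so a half turn about z gives the same grasp; the last joint's range is limited). The gripper opens to 85 mm and grips with 20 to 120 N. Pads are 22 mm wide; open, the fingers measure 114 mm over their backs; the gripper's body (76 mm by 85 mm) begins 54 mm behind the grasp point. The pads swing forward as they close: fully open they stand 13 mm farther back than shut.
Start: joints at [-1.175, 0.264, 1.604, -0, 1.274, -0.037], TCP at [0.283, -0.613, 0.231] pointing down, gripper open.
Joint ranges: [-2.63, 2.63], [-0.94, 2.18], [0.31, 2.57], [-1.31, 4.45], [0, 2.66], [-2.55, 2.55]. Speed limits (rad/s): [2.57, 2.57, 3.14, 3.14, 3.14, 3.14].

## Interface

Orientations are given as a rotation vector (axis times angle).
In Python, from workcell import bot gives the robot as it stands.
- The arm moves only by the shell command python3 -m inch 'ROWS' [FORCE]. ROWS is JSON, a list of rows, each an object of numbers: "dx", "dy", "dz": the shift along the tool's x, y, z in m; "ax", "ay", "az": the turn, a rotation vector about the tool's x, y, z in degrees; "fingers": the opening, from -1 (shut) to 1 (fully open). A call has 1 to 20 rows; each row is the pose to reach, as a shift and turn from the pose measured when the call began, along the tool's axes at that moment; what a row does not reach only later rows make up. A row lasts 1/8 s, in which the tool goes at most 62.5 mm and 10.7 degrees, less where a joint would pass 70% of its speed; a pose out of reach is approached as far as the arm can. A call with a gripper value outside its range is refused whole. The fingers move at their own pace and stop on an object; FORCE is the grip in N (left out, the last holds). Time passes only in rows, so rows that repeat a pose let the fingers close. It gives the time, the measured TCP pose, the force and the opening at its end, in the units of the state.
- bot.read_state(): the state, without advancing time (a new reading comes with each control period).
- bot.read_camera(name): name is "scene" or "top"; returns (picture, depth): 480x640x3 uint8, blue, green, red; 480x640 float32, m along the optical axis (not along the pixel's ray), 0 where there is no reading.
- bot.get_calibration(name): a dict with "intrinsics" (3x3 intrinsics, pixels), "view" (4x4, takes a point from world to camera coordinates). Camera axes: x right, y down, z forward; pixel columns grow to the right and rows downward; lengths in m; the calibration is good to about 2 mm. A picture is of the moment at which its call begins. get_calibration takes no time and is no camera call.
- bot.finish_job(): hands the job in, once; it reports no verdict.
Trained networks look in the newest picture that a camera, given by its name, has taken for a name from the list of things; names that differ only in an ending like _2 or _b are one class to them, and where a whole thing is asked for, a point or a joint stands for the part that bears it (a point fixed in the world has none). Each returns a list of dicts, best first, with "p" (0 to 1); they miss things now and then, are a little off and sometimes report something else, mostly with a low value. They report only what shows in the picture. A call takes as long as a camera call.
- bot.masks_of(camera, thing): "region" (480x640 bool, what is visible of it) and "box" ([left, top, right, bottom] in pixels, round what is visible of it).
The state is a dict: "time": time; "q": joint angles; "joint_vel": joint speeds; "joint_torque": joint torques, N m; "tool_pos": TCP position; "tcp_rot": TCP orientation; "wrist_force": force on the tool from outside, world axes, zero at the start; "torque": the same for the moment, N m; "width": opening from 0.0 (shut) to 1.0 (fully open).
Only numpy, scipy, OpenCV 4.12 (cv2) and the standard library are available. Lean on these libraries where they do the work, as an engineer would, in place of code of your own. Each camera call takes 0.05 s, during which the arm holds its last target. There are 200 camera calls.

## Working session

There is one attempt and no reset: what is moved stays moved. The work goes in short steps, Python scripts to look and compute and a shell command to move; the robot and the scene stay as the last step left them, time stands still between calls to the robot, and variables do not carry over. Pictures are saved under pics/ and viewed, about 8 in all and at most 12, crops included, and the job is handed in when it is done.

```bash
mkdir -p pics; cat > h.py <<'E'
import numpy as np, cv2
from workcell import bot
from scipy.spatial.transform import Rotation as R
def cloud(cam,depth,mask=None):
    c=bot.get_calibration(cam);K=np.array(c["intrinsics"]);V=np.array(c["view"])
    m=(depth>0) if mask is None else (mask&(depth>0))
    v,u=np.nonzero(m);z=depth[v,u]
    p=np.c_[(u-K[0,2])*z/K[0,0],(v-K[1,2])*z/K[1,1],z]
    return (p-V[:3,3])@V[:3,:3],u,v
def proj(cam,P):
    c=bot.get_calibration(cam);K=np.array(c["intrinsics"]);V=np.array(c["view"])
    p=np.atleast_2d(P)@V[:3,:3].T+V[:3,3];p=p@K.T;return p[:,:2]/p[:,2:]
E
python3 - <<'E'
from h import *
np.set_printoptions(precision=4,suppress=True)
for cam in ["top","scene"]:
    im,d=bot.read_camera(cam);cv2.imwrite(f"pics/{cam}0.png",im);np.save(f"pics/{cam}0.npy",d)
    V=np.array(bot.get_calibration(cam)["view"]);print(cam,-V[:3,:3].T@V[:3,3])
    for t in ["tray","relay_dead","relay_good","foam","lever_a","scrap_bin_in","screwdriver","meter","detergent"]:
        for o in bot.masks_of(cam,t)[:3]:
            P,u,v=cloud(cam,d,o["region"])
            if len(P)<5: continue
            zt=np.percentile(P[:,2],95);Q=P[P[:,2]>zt-.006]
            print(t,round(o["p"],2),o["box"],len(P),"med",np.median(P,0),"ztop",zt,"topmid",(Q.min(0)+Q.max(0))/2)
print(bot.read_state())
E
```

```text
top [ 0.4008 -0.0008  1.1026]
tray 0.85 [256.2, 249.4, 379.3, 357.4] 12317 med [0.4973 0.0105 0.0078] ztop 0.04394698914283213 topmid [0.4726 0.0097 0.0845]
tray 0.16 [281.7, 278.5, 302.1, 322.9] 475 med [0.4965 0.0581 0.0396] ztop 0.12566468825478214 topmid [0.5323 0.0599 0.1254]
relay_dead 0.82 [277.2, 289.9, 297.7, 313.1] 376 med [0.4976 0.0571 0.0995] ztop 0.10355085391295756 topmid [0.5026 0.0608 0.1029]
relay_good 0.61 [333.7, 286.5, 354.1, 310.1] 373 med [ 0.4978 -0.0387  0.0993] ztop 0.10282449607056994 topmid [ 0.5042 -0.0392  0.1018]
relay_good 0.54 [447.3, 267.8, 487.8, 310.9] 854 med [ 0.5133 -0.2696  0.0207] ztop 0.02428389237693664 topmid [ 0.5258 -0.286   0.0369]
foam 0.91 [447.8, 268.7, 490.1, 310.2] 873 med [ 0.5149 -0.2706  0.0206] ztop 0.024178140443388358 topmid [ 0.5258 -0.286   0.0467]
lever_a 0.61 [284.0, 281.3, 296.8, 300.8] 142 med [0.5224 0.0596 0.1068] ztop 0.12789196672625683 topmid [0.5312 0.0592 0.1266]
lever_a 0.56 [339.1, 277.8, 349.3, 300.0] 166 med [ 0.5218 -0.0383  0.1068] ztop 0.12751779541479694 topmid [ 0.5325 -0.0388  0.1258]
scrap_bin_in 0.75 [
[... 2136 characters left out ...]
 202.5, 254.5, 250.5] 1624 med [ 0.713  -0.2219  0.0332] ztop 0.040218681736753734 topmid [ 0.7046 -0.2521  0.0404]
detergent 0.77 [318.5, 258.1, 381.4, 403.6] 6481 med [0.723  0.2718 0.1253] ztop 0.2188743742283406 topmid [0.7074 0.2495 0.217 ]
{'time': 1.0, 'q': array([-1.1749,  0.2639,  1.604 ,  0.    ,  1.2737, -0.0369]), 'joint_vel': array([0.0019, 0.0008, 0.0002, 0.0006, 0.0016, 0.0012]), 'joint_torque': array([  0.0011, -51.5078, -36.7737,  -0.0001,   0.0007,  -0.    ]), 'tool_pos': array([ 0.2831, -0.6128,  0.2313]), 'tcp_rot': array([3.0683, 0.6745, 0.    ]), 'wrist_force': array([-0.7531,  0.4003,  0.5396]), 'torque': array([ 0.0496,  0.0215, -0.0276]), 'width': 0.9993010539784127}
```

View pics/top0.png

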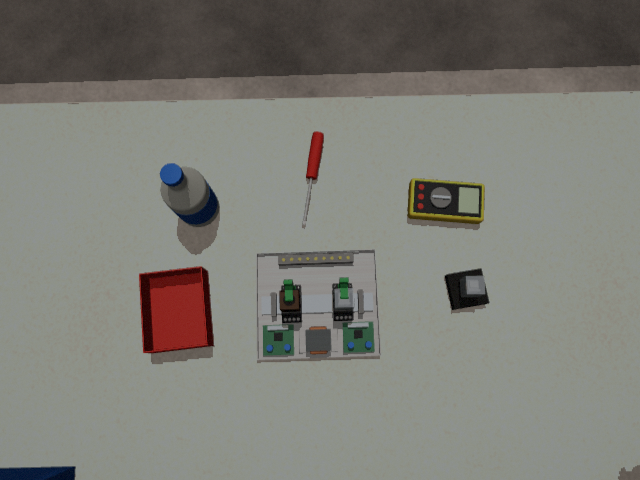

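View pics/scene0.png

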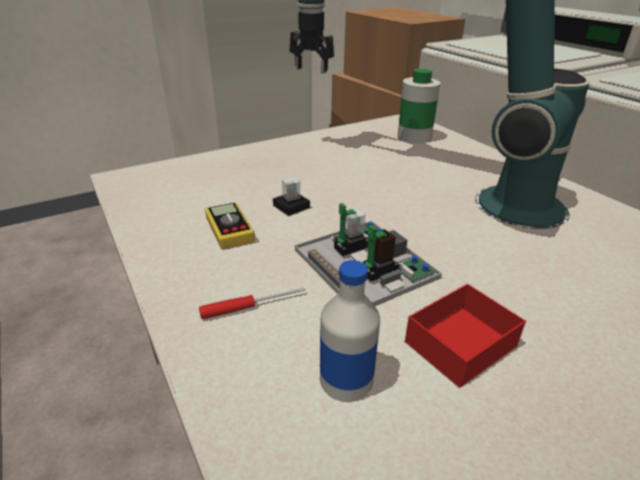

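Top view: the burnt relay is in socket a at about (290,302). The good relay is in b at (343,300), both levers point to +x (up), the foam with the new relay is at (470,288), and the bin is at (176,310). The scene view agrees. Next I measure yaws and the new relay.

```bash
python3 - <<'E'
from h import *
np.set_printoptions(precision=4,suppress=True)
C={}
for cam in ["top","scene"]:
    d=np.load(f"pics/{cam}0.npy");C[cam]=cloud(cam,d)
def sel(cam,lo,hi):
    P=C[cam][0];return P[np.all((P>lo)&(P<hi),1)]
def rect(P): 
    r=cv2.minAreaRect((P[:,:2]*1000).astype(np.float32));return np.round(r[0],1),np.round(r[1],1),round(r[2],1)
for cam in C:
    print(cam)
    Q=sel(cam,[.45,-.35,.028],[.6,-.2,.15]);print("new all",len(Q),"ztop",np.percentile(Q[:,2],[50,80,95,99]))
    T=Q[Q[:,2]>np.percentile(Q[:,2],90)-.008];print(" top",rect(T),len(T)); print(" all",rect(Q))
    for n,y in (("a",.06),("b",-.039)):
        T=sel(cam,[.46,y-.03,.092],[.512,y+.03,.1035]);print(n,"relaytop",rect(T),T.min(0),T.max(0),len(T),np.median(T[:,2]))
        T=sel(cam,[.52,y-.03,.112],[.56,y+.03,.14]);print(n,"tab",rect(T),T.min(0),T.max(0),len(T))
    T=sel(cam,[.3,-.15,.006],[.7,.19,.02]);print("tray",rect(T))
    T=sel(cam,[.45,-.35,.012],[.6,-.2,.027]);print("foam",rect(T))
    T=sel(cam,[.38,.18,.05],[.62,.40,.065]);print("bin",rect(T))
im=cv2.imread("pics/top0.png")
a=cv2.resize(im[260:330,260:370],None,fx=7,fy=7,interpolation=3)[:, :770]
im=cv2.imread("pics/top0.png");b=cv2.resize(im[260:320,440:500],None,fx=7,fy=7,interpolation=3)
c=np.zeros((490,1190,3),np.uint8);c[:490,:770]=a;c[:420,770:]=b
cv2.imwrite("pics/crop.png",cv2.resize(c,None,fx=.67,fy=.67))
E
```

```text
top
new all 510 ztop [0.075  0.0771 0.0789 0.0801]
 top (array([ 525.8, -285.5]), array([36.9, 35.9]), 89.7) 370
 all (array([ 525.7, -285.5]), array([36.9, 35.9]), 89.7)
a relaytop (array([498.6,  60. ]), array([32.9, 26.9]), 89.5) [0.4852 0.0435 0.0921] [0.512  0.0766 0.1034] 240 0.099900072720529
a tab (array([532.5,  59.9]), array([ 9.7, 14.6]), 1.4) [0.5275 0.0526 0.1147] [0.5372 0.0673 0.131 ] 53
b relaytop (array([499.2, -39.1]), array([25.2, 34.5]), 0.0) [ 0.4866 -0.0564  0.0928] [ 0.5118 -0.0218  0.1035] 234 0.09987994990910212
b tab (array([533.9, -39. ]), array([ 9.7, 15.8]), 2.4) [ 0.5289 -0.0468  0.1146] [ 0.5388 -0.0311  0.13  ] 51
tray (array([528.7,  -2.5]), array([339.6, 267.1]), 0.5)
foam (array([ 525.8, -285.9]), array([70.3, 71.2]), 8.6)
bin (array([494.8, 281.6]), array([150.8, 121.3]), 5.6)
scene
new all 404 ztop [0.0588 0.0748 0.0766 0.0773]
 top (array([ 525.1, -283.4]), array([36.3, 37.5]), 0.3) 134
 all (array([ 525.1, -283.8]), array([38.6, 37. ]), 88.6)
a relaytop (array([498.1,  61.5]), array([27.1, 37.4]), 0.0) [0.4845 0.0428 0.092 ] [0.5116 0.0802 0.1027] 126 0.09939471280387374
a tab (array([533.2,  61.5]), array([10.8, 17.4]), 4.0) [0.5274 0.0525 0.1122] [0.5382 0.0702 0.1297] 73
b relaytop (array([499.3, -38.3]), array([37.6, 25. ]), 89.6) [ 0.4869 -0.0571  0.0922] [ 0.5119 -0.0195  0.103 ] 102 0.09935069200961469
b tab (array([534.3, -37.9]), array([ 9.6, 17.6]), 4.5) [ 0.529  -0.0469  0.1124] [ 0.5389 -0.0293  0.1283] 61
tray (array([547.2,  10.9]), array([243.2, 304.3]), 89.9)
foam (array([ 525.4, -285.1]), array([72.5, 74.3]), 7.6)
bin (array([494.9, 282.1]), array([153.1, 121.8]), 5.3)
```

View pics/crop.png

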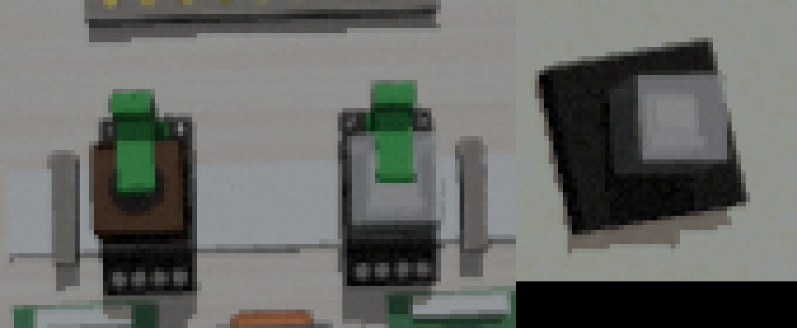

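Both cameras agree to about 2 mm, and the top heights match (relay 0.100, tab 0.128, new relay 0.077 m). The crop confirms the burnt relay is at left, crop pixel (138,185). I'll open lever a by pushing the tab from the relay side with shut fingers, turning rigidly about the hinge.

```bash
cat >> h.py <<'E'
YAW=np.radians(0.8)
HINGE=np.array([.5315,.0609,.038])
def orient(yaw=YAW,tilt=0.):  # tool x along yaw, z down; tilt leans gripper top toward +x
    return R.from_euler('z',yaw)*R.from_euler('y',tilt)*R.from_euler('x',np.pi)
def rows(targets,start=None):
    s=bot.read_state();p0=np.array(s["tool_pos"]);r0=R.from_rotvec(s["tcp_rot"])
    if start is not None:p0,r0=start
    for p,r in targets:
        d=r0.inv().apply(np.array(p)-p0);a=np.degrees((r0.inv()*r).as_rotvec())
        print("dx %.4f dy %.4f dz %.4f  ax %.1f ay %.1f az %.1f"%(*d,*a))
def lev(xl,zl,th,hinge=HINGE):
    return hinge+R.from_euler('z',YAW).apply(R.from_euler('y',th).apply([xl,0,zl])),orient(YAW,th)
E
python3 -c "
from h import *
a=(lev(-.020,.162,0)[0],orient());b=lev(-.020,.075,0)
rows([a]); rows([b],(a[0],a[1]));print(a[0])
rows([lev(-.0145,.075,t) for t in np.arange(0,.66,.05)],b)"
```

```text
dx 0.4898 dy -0.5155 dz 0.0313  ax 0.0 ay -0.0 az 24.0
dx 0.0000 dy -0.0000 dz 0.0870  ax 0.0 ay 0.0 az 0.0
[0.51150195 0.06062076 0.2       ]
dx 0.0055 dy 0.0000 dz 0.0000  ax 0.0 ay 0.0 az 0.0
dx 0.0093 dy -0.0000 dz -0.0006  ax 0.0 ay -2.9 az -0.0
dx 0.0131 dy -0.0000 dz -0.0011  ax 0.0 ay -5.7 az -0.0
dx 0.0169 dy 0.0000 dz -0.0013  ax -0.0 ay -8.6 az -0.0
dx 0.0207 dy 0.0000 dz -0.0014  ax 0.0 ay -11.5 az -0.0
dx 0.0245 dy 0.0000 dz -0.0013  ax 0.0 ay -14.3 az -0.0
dx 0.0283 dy -0.0000 dz -0.0009  ax 0.0 ay -17.2 az -0.0
dx 0.0321 dy -0.0000 dz -0.0004  ax -0.0 ay -20.1 az -0.0
dx 0.0359 dy -0.0000 dz 0.0003  ax -0.0 ay -22.9 az -0.0
dx 0.0396 dy -0.0000 dz 0.0012  ax 0.0 ay -25.8 az -0.0
dx 0.0432 dy 0.0000 dz 0.0022  ax 0.0 ay -28.6 az -0.0
dx 0.0468 dy 0.0000 dz 0.0035  ax 0.0 ay -31.5 az -0.0
dx 0.0504 dy -0.0000 dz 0.0049  ax 0.0 ay -34.4 az -0.0
dx 0.0538 dy -0.0000 dz 0.0065  ax 0.0 ay -37.2 az -0.0
```

```bash
python3 -m inch '[{"dx":0.49,"dy":-0.5155,"dz":0.0,"az":24,"fingers":-1},{"dx":0.49,"dy":-0.5155,"dz":0.0,"az":24,"fingers":-1},{"dx":0.49,"dy":-0.5155,"dz":0.0,"az":24,"fingers":-1},{"dx":0.49,"dy":-0.5155,"dz":0.0,"az":24,"fingers":-1},{"dx":0.49,"dy":-0.5155,"dz":0.0,"az":24,"fingers":-1},{"dx":0.49,"dy":-0.5155,"dz":0.0,"az":24,"fingers":-1},{"dx":0.49,"dy":-0.5155,"dz":0.0,"az":24,"fingers":-1},{"dx":0.49,"dy":-0.5155,"dz":0.0,"az":24,"fingers":-1},{"dx":0.49,"dy":-0.5155,"dz":0.0,"az":24,"fingers":-1},{"dx":0.49,"dy":-0.5155,"dz":0.0,"az":24,"fingers":-1},{"dx":0.49,"dy":-0.5155,"dz":0.0,"az":24,"fingers":-1},{"dx":0.49,"dy":-0.5155,"dz":0.0,"az":24,"fingers":-1},{"dx":0.49,"dy":-0.5155,"dz":0.02,"az":24,"fingers":-1},{"dx":0.49,"dy":-0.5155,"dz":0.031,"az":24,"fingers":-1},{"dx":0.49,"dy":-0.5155,"dz":0.031,"az":24,"fingers":-1}]' 20
```

```text
invalid input at $[0]: expected keys dx, dy, dz, ax, ay, az, fingers
```

```bash
python3 -m inch '[{"dx":0.49,"dy":-0.5155,"dz":0,"ax":0,"ay":0,"az":24,"fingers":-1},{"dx":0.49,"dy":-0.5155,"dz":0,"ax":0,"ay":0,"az":24,"fingers":-1},{"dx":0.49,"dy":-0.5155,"dz":0,"ax":0,"ay":0,"az":24,"fingers":-1},{"dx":0.49,"dy":-0.5155,"dz":0,"ax":0,"ay":0,"az":24,"fingers":-1},{"dx":0.49,"dy":-0.5155,"dz":0,"ax":0,"ay":0,"az":24,"fingers":-1},{"dx":0.49,"dy":-0.5155,"dz":0,"ax":0,"ay":0,"az":24,"fingers":-1},{"dx":0.49,"dy":-0.5155,"dz":0,"ax":0,"ay":0,"az":24,"fingers":-1},{"dx":0.49,"dy":-0.5155,"dz":0,"ax":0,"ay":0,"az":24,"fingers":-1},{"dx":0.49,"dy":-0.5155,"dz":0,"ax":0,"ay":0,"az":24,"fingers":-1},{"dx":0.49,"dy":-0.5155,"dz":0,"ax":0,"ay":0,"az":24,"fingers":-1},{"dx":0.49,"dy":-0.5155,"dz":0,"ax":0,"ay":0,"az":24,"fingers":-1},{"dx":0.49,"dy":-0.5155,"dz":0,"ax":0,"ay":0,"az":24,"fingers":-1},{"dx":0.49,"dy":-0.5155,"dz":0,"ax":0,"ay":0,"az":24,"fingers":-1},{"dx":0.49,"dy":-0.5155,"dz":0.02,"ax":0,"ay":0,"az":24,"fingers":-1},{"dx":0.49,"dy":-0.5155,"dz":0.031,"ax":0,"ay":0,"az":24,"fingers":-1},{"dx":0.49,"dy":-0.5155,"dz":0.031,"ax":0,"ay":0,"az":24,"fingers":-1}]' 20
```

```text
time: 3.0
tool_pos: [0.5106, 0.0597, 0.1991]
tcp_rot: [3.141, 0.02, -0.004]
wrist_force: [-0.8, -0.2, 0.6]
width: -0.002
```

```bash
python3 -m inch '[{"dx":0.001,"dy":-0.001,"dz":0.05,"ax":0,"ay":0,"az":0,"fingers":-1},{"dx":0.001,"dy":-0.001,"dz":0.075,"ax":0,"ay":0,"az":0,"fingers":-1},{"dx":0.001,"dy":-0.001,"dz":0.086,"ax":0,"ay":0,"az":0,"fingers":-1},{"dx":0.001,"dy":-0.001,"dz":0.086,"ax":0,"ay":0,"az":0,"fingers":-1}]'
python3 - <<'E'
from h import *
im,d=bot.read_camera("scene");cv2.imwrite("pics/s1.png",cv2.resize(im[170:330,300:460],None,fx=3.7,fy=3.7,interpolation=3))
s=bot.read_state();print(s["tool_pos"],s["wrist_force"]);b=(s["tool_pos"],R.from_rotvec(s["tcp_rot"]))
rows([lev(-.0145,.075,t) for t in [0,.05]])
E
```

```text
time: 3.5
tool_pos: [0.5114, 0.0604, 0.1132]
tcp_rot: [3.141, 0.019, -0.005]
wrist_force: [0.4, 0.3, 0.5]
width: 0.002
[0.51216696 0.06053703 0.11411484] [ 0.5353865 -0.1042476  0.2983788]
dx 0.0048 dy -0.0001 dz 0.0011  ax 0.0 ay 0.1 az -0.1
dx 0.0086 dy -0.0001 dz 0.0005  ax 0.0 ay -2.8 az -0.1
```

View pics/s1.png

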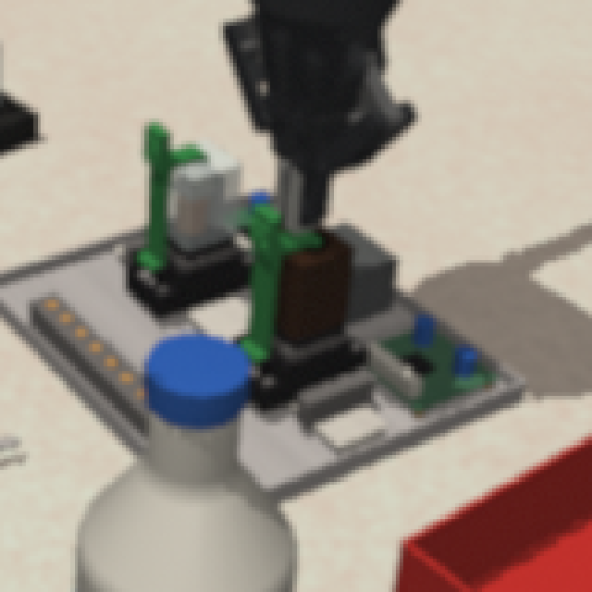

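The shut fingers (around 300,200 in the crop) stand just behind the tab and over the hook. I'll push, with a short stretch first.

```bash
python3 -m inch '[{"dx":0.003,"dy":0,"dz":0.0005,"ax":0,"ay":0,"az":0,"fingers":-1},{"dx":0.006,"dy":0,"dz":0.0005,"ax":0,"ay":-1,"az":0,"fingers":-1},{"dx":0.0085,"dy":0,"dz":0.0005,"ax":0,"ay":-3,"az":0,"fingers":-1},{"dx":0.0125,"dy":0,"dz":0,"ax":0,"ay":-6,"az":0,"fingers":-1}]'
```

```text
time: 4.05
tool_pos: [0.5225, 0.0607, 0.1149]
tcp_rot: [3.135, 0.02, -0.177]
wrist_force: [-7.7, -0.3, 5.3]
width: -0.002
```

```bash
python3 -c "
from h import *
rows([lev(-.0145,.076,t) for t in np.arange(.15,.76,.1)])"
```

```text
dx 0.0060 dy -0.0000 dz -0.0011  ax 0.0 ay -2.1 az -0.1
dx 0.0137 dy -0.0001 dz -0.0018  ax 0.0 ay -7.9 az -0.1
dx 0.0214 dy -0.0001 dz -0.0018  ax 0.0 ay -13.6 az -0.1
dx 0.0291 dy -0.0001 dz -0.0011  ax -0.0 ay -19.3 az -0.1
dx 0.0367 dy -0.0001 dz 0.0004  ax -0.0 ay -25.1 az -0.1
dx 0.0441 dy -0.0001 dz 0.0027  ax -0.0 ay -30.8 az -0.1
dx 0.0512 dy -0.0001 dz 0.0057  ax -0.0 ay -36.5 az -0.1
```

```bash
python3 -m inch '[{"dx":0.003,"dy":0,"dz":-0.001,"ax":0,"ay":-1,"az":0,"fingers":-1},{"dx":0.006,"dy":0,"dz":-0.0011,"ax":0,"ay":-2,"az":0,"fingers":-1},{"dx":0.01,"dy":0,"dz":-0.0015,"ax":0,"ay":-5,"az":0,"fingers":-1},{"dx":0.0137,"dy":0,"dz":-0.0018,"ax":0,"ay":-8,"az":0,"fingers":-1},{"dx":0.0175,"dy":0,"dz":-0.0018,"ax":0,"ay":-10.7,"az":0,"fingers":-1},{"dx":0.0214,"dy":0,"dz":-0.0018,"ax":0,"ay":-13.6,"az":0,"fingers":-1}]'
```

```text
time: 4.8
tool_pos: [0.5417, 0.061, 0.1149]
tcp_rot: [3.088, 0.02, -0.559]
wrist_force: [-7.0, -0.1, 3.7]
width: -0.0
```

```bash
python3 -c "
from h import *
rows([lev(-.0145,.076,t) for t in np.arange(.4,.76,.05)])"
```

```text
dx 0.0061 dy -0.0001 dz -0.0009  ax 0.0 ay -2.4 az -0.1
dx 0.0100 dy -0.0001 dz -0.0014  ax 0.0 ay -5.3 az -0.1
dx 0.0138 dy -0.0001 dz -0.0017  ax 0.0 ay -8.1 az -0.1
dx 0.0177 dy -0.0001 dz -0.0017  ax -0.0 ay -11.0 az -0.1
dx 0.0216 dy -0.0001 dz -0.0016  ax -0.0 ay -13.9 az -0.1
dx 0.0254 dy -0.0001 dz -0.0013  ax -0.0 ay -16.7 az -0.1
dx 0.0293 dy -0.0001 dz -0.0008  ax -0.0 ay -19.6 az -0.1
dx 0.0331 dy -0.0001 dz -0.0002  ax -0.0 ay -22.4 az -0.1
```

```bash
python3 -m inch '[{"dx":0.003,"dy":0,"dz":-0.0005,"ax":0,"ay":-1,"az":0,"fingers":-1},{"dx":0.006,"dy":0,"dz":-0.001,"ax":0,"ay":-2.4,"az":0,"fingers":-1},{"dx":0.01,"dy":0,"dz":-0.0014,"ax":0,"ay":-5.3,"az":0,"fingers":-1},{"dx":0.0138,"dy":0,"dz":-0.0017,"ax":0,"ay":-8.1,"az":0,"fingers":-1},{"dx":0.0177,"dy":0,"dz":-0.0017,"ax":0,"ay":-11,"az":0,"fingers":-1},{"dx":0.0216,"dy":0,"dz":-0.0016,"ax":0,"ay":-13.9,"az":0,"fingers":-1},{"dx":0.0254,"dy":0,"dz":-0.0013,"ax":0,"ay":-16.7,"az":0,"fingers":-1},{"dx":0.0254,"dy":0,"dz":-0.0013,"ax":0,"ay":-16.7,"az":0,"fingers":-1}]'
python3 -m inch '[{"dx":-0.005,"dy":0,"dz":-0.003,"ax":0,"ay":0,"az":0,"fingers":-1},{"dx":-0.006,"dy":0,"dz":-0.03,"ax":0,"ay":0,"az":0,"fingers":-1},{"dx":-0.008,"dy":0,"dz":-0.06,"ax":0,"ay":0,"az":0,"fingers":-1},{"dx":-0.008,"dy":0,"dz":-0.06,"ax":0,"ay":0,"az":0,"fingers":-1}]'
python3 - <<'E'
from h import *
np.set_printoptions(precision=4,suppress=True)
a=(np.array([.503,.0605,.20]),orient());rows([a])
for cam in ["scene","top"]:
    im,d=bot.read_camera(cam);P,_,_=cloud(cam,d)
    for o in bot.masks_of(cam,"lever_a")[:2]:
        Q,_,_=cloud(cam,d,o["region"]);print(cam,round(o["p"],2),o["box"],Q.min(0),Q.max(0))
    if cam=="scene": cv2.imwrite("pics/s2.png",cv2.resize(im[170:330,300:460],None,fx=3.7,fy=3.7,interpolation=3))
E
```

```text
time: 5.8
tool_pos: [0.5651, 0.0613, 0.1074]
tcp_rot: [2.97, 0.019, -1.009]
wrist_force: [-4.5, -0.5, 2.3]
width: 0.0
time: 6.3
tool_pos: [0.5982, 0.0618, 0.1624]
tcp_rot: [2.974, 0.019, -0.998]
wrist_force: [-0.2, 0.3, 0.1]
width: -0.0
dx -0.0986 dy 0.0001 dz 0.0275  ax -0.0 ay 37.1 az -0.1
scene 0.75 [344.3, 239.5, 369.5, 266.9] [ 0.4938 -0.0226  0.0171] [0.5882 0.0707 0.1111]
scene 0.59 [345.7, 235.7, 399.7, 282.7] [ 0.4659 -0.0226  0.0113] [0.5884 0.0914 0.1118]
top 0.63 [339.0, 277.3, 345.9, 299.0] [ 0.5009 -0.0472  0.0409] [ 0.5387 -0.0309  0.1323]
```

View pics/s2.png

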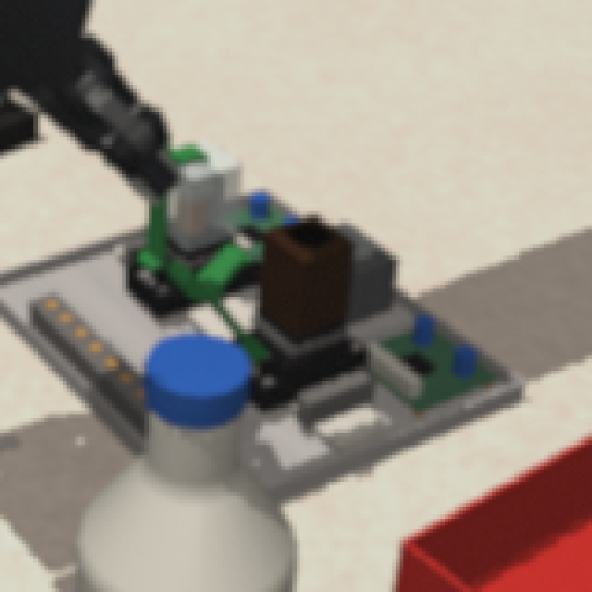

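The lever is open at about 0.65 rad and the burnt relay (305,275 in the crop) has risen on its sprung seat. Now I'll pick it.

```bash
python3 -m inch '[{"dx":-0.03,"dy":0,"dz":0,"ax":0,"ay":10,"az":0,"fingers":1},{"dx":-0.06,"dy":0,"dz":0.01,"ax":0,"ay":20,"az":0,"fingers":1},{"dx":-0.09,"dy":0,"dz":0.02,"ax":0,"ay":30,"az":0,"fingers":1},{"dx":-0.0986,"dy":0,"dz":0.0275,"ax":0,"ay":37,"az":0,"fingers":1},{"dx":-0.0986,"dy":0,"dz":0.0275,"ax":0,"ay":37,"az":0,"fingers":1},{"dx":-0.0986,"dy":0,"dz":0.0275,"ax":0,"ay":37,"az":0,"fingers":1}]'
python3 - <<'E'
from h import *
np.set_printoptions(precision=4,suppress=True)
s=bot.read_state();print(s["tool_pos"],s["width"])
im,d=bot.read_camera("scene");P,_,_=cloud("scene",d)
T=P[np.all((P>[.47,.03,.095])&(P<[.53,.09,.11]),1)];r=cv2.minAreaRect((T[:,:2]*1000).astype(np.float32));print(r,np.median(T[:,2]))
rows([(np.array([.503,.0605,.066]),orient())])
E
```

```text
time: 7.25
tool_pos: [0.4996, 0.0605, 0.197]
tcp_rot: [3.141, 0.02, -0.019]
wrist_force: [0.7, 0.2, 0.1]
width: 0.996
[0.4996 0.0605 0.197 ] 0.995880140768734
((503.452880859375, 61.43305206298828), (37.13695526123047, 36.564720153808594), 2.894455671310425) 0.10202242869769171
dx 0.0042 dy -0.0001 dz 0.1310  ax 0.0 ay 0.7 az -0.1
```

```bash
python3 -m inch '[{"dx":0.004,"dy":0,"dz":0.05,"ax":0,"ay":0.7,"az":0,"fingers":1},{"dx":0.004,"dy":0,"dz":0.09,"ax":0,"ay":0.7,"az":0,"fingers":1},{"dx":0.004,"dy":0,"dz":0.12,"ax":0,"ay":0.7,"az":0,"fingers":1},{"dx":0.004,"dy":0,"dz":0.131,"ax":0,"ay":0.7,"az":0,"fingers":1},{"dx":0.004,"dy":0,"dz":0.131,"ax":0,"ay":0.7,"az":0,"fingers":1},{"dx":0.004,"dy":0,"dz":0.131,"ax":0,"ay":0.7,"az":0,"fingers":-1},{"dx":0.004,"dy":0,"dz":0.131,"ax":0,"ay":0.7,"az":0,"fingers":-1},{"dx":0.004,"dy":0,"dz":0.131,"ax":0,"ay":0.7,"az":0,"fingers":-1},{"dx":0.004,"dy":0,"dz":0.131,"ax":0,"ay":0.7,"az":0,"fingers":-1},{"dx":0.004,"dy":0,"dz":0.131,"ax":0,"ay":0.7,"az":0,"fingers":-1},{"dx":0.004,"dy":0,"dz":0.131,"ax":0,"ay":0.7,"az":0,"fingers":-1}]' 30
```

```text
time: 8.68
tool_pos: [0.5036, 0.0605, 0.0667]
tcp_rot: [3.141, 0.02, 0.003]
wrist_force: [0.7, 0.3, 4.0]
width: 0.411
```

```bash
python3 -m inch '[{"dx":0,"dy":0,"dz":-0.02,"ax":0,"ay":0,"az":0,"fingers":-1},{"dx":0,"dy":0,"dz":-0.06,"ax":0,"ay":0,"az":0,"fingers":-1},{"dx":0,"dy":0,"dz":-0.1,"ax":0,"ay":0,"az":0,"fingers":-1},{"dx":0,"dy":-0.03,"dz":-0.115,"ax":0,"ay":0,"az":0,"fingers":-1},{"dx":-0.002,"dy":-0.08,"dz":-0.115,"ax":0,"ay":0,"az":0,"fingers":-1},{"dx":-0.004,"dy":-0.13,"dz":-0.115,"ax":0,"ay":0,"az":0,"fingers":-1},{"dx":-0.006,"dy":-0.18,"dz":-0.115,"ax":0,"ay":0,"az":0,"fingers":-1},{"dx":-0.006,"dy":-0.21,"dz":-0.1,"ax":0,"ay":0,"az":0,"fingers":-1},{"dx":-0.006,"dy":-0.221,"dz":-0.06,"ax":0,"ay":0,"az":0,"fingers":-1},{"dx":-0.006,"dy":-0.221,"dz":-0.02,"ax":0,"ay":0,"az":0,"fingers":-1},{"dx":-0.006,"dy":-0.221,"dz":0.01,"ax":0,"ay":0,"az":0,"fingers":-1},{"dx":-0.006,"dy":-0.221,"dz":0.025,"ax":0,"ay":0,"az":0,"fingers":-1},{"dx":-0.006,"dy":-0.221,"dz":0.025,"ax":0,"ay":0,"az":0,"fingers":-1}]' 30
```

```text
time: 10.3
tool_pos: [0.4935, 0.2806, 0.04]
tcp_rot: [3.139, 0.02, -0.002]
wrist_force: [0.1, -0.4, -1.5]
width: 0.411
```

```bash
python3 -m inch '[{"dx":0,"dy":0,"dz":0.002,"ax":0,"ay":0,"az":0,"fingers":0.2},{"dx":0,"dy":0,"dz":0.002,"ax":0,"ay":0,"az":0,"fingers":0.2},{"dx":0,"dy":0,"dz":0.002,"ax":0,"ay":0,"az":0,"fingers":0.2},{"dx":0,"dy":0,"dz":0,"ax":0,"ay":0,"az":0,"fingers":0.2},{"dx":0,"dy":0,"dz":-0.04,"ax":0,"ay":0,"az":0,"fingers":0.2},{"dx":0,"dy":0,"dz":-0.09,"ax":0,"ay":0,"az":0,"fingers":0.2},{"dx":0,"dy":0,"dz":-0.14,"ax":0,"ay":0,"az":0,"fingers":0.2},{"dx":0,"dy":0,"dz":-0.16,"ax":0,"ay":0,"az":0,"fingers":0.2},{"dx":0,"dy":0,"dz":-0.16,"ax":0,"ay":0,"az":0,"fingers":0.2}]'
python3 - <<'E'
from h import *
np.set_printoptions(precision=4,suppress=True)
for cam in ["top","scene"]:
    im,d=bot.read_camera(cam)
    for o in bot.masks_of(cam,"relay_dead")[:1]:
        Q,_,_=cloud(cam,d,o["region"]);print(cam,o["p"],np.median(Q,0),Q.min(0),Q.max(0))
    if cam=="scene": cv2.imwrite("pics/s3.png",cv2.resize(im[170:400,300:540],None,fx=2.5,fy=2.5,interpolation=3))
s=bot.read_state();print(s["tool_pos"],s["width"])
rows([(np.array([.5257,-.285,.2]),orient())])
E
```

```text
time: 11.42
tool_pos: [0.4947, 0.2815, 0.2018]
tcp_rot: [3.141, 0.02, 0.004]
wrist_force: [-0.2, 0.1, -0.4]
width: 0.599
top 0.7 [0.4883 0.2718 0.0695] [ 0.4747  0.2236 -0.0003] [0.5198 0.3131 0.2654]
scene 0.75 [0.5062 0.2887 0.0546] [ 0.4243  0.218  -0.0003] [0.5145 0.3012 0.0738]
[0.4921 0.2802 0.1972] 0.5989611844013819
dx 0.0263 dy 0.5656 dz -0.0005  ax 0.2 ay 0.3 az -0.1
```

View pics/s3.png

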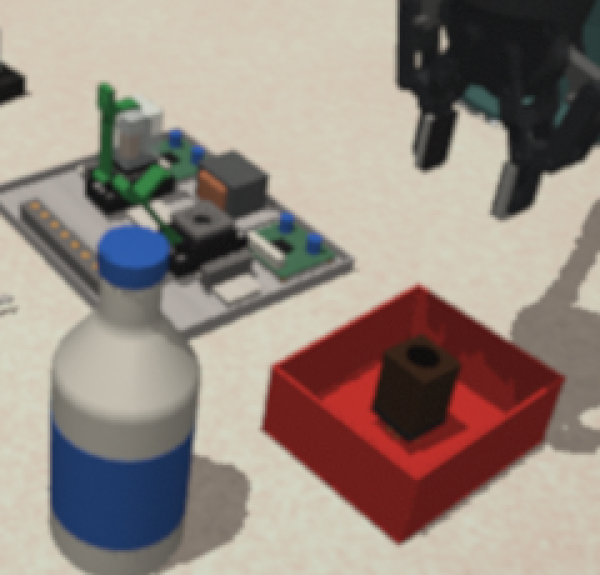

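The burnt relay stands upright in the bin (418,390) and the socket is empty, with its hole visible. I'll locate the hole with both cameras.

```bash
python3 - <<'E'
from h import *
np.set_printoptions(precision=4,suppress=True)
out=[]
for cam,f in (("top",14),("scene",9)):
    im,d=bot.read_camera(cam)
    c=bot.get_calibration(cam);K=np.array(c["intrinsics"]);V=np.array(c["view"])
    # rectify plane z=.0485 around socket a, 0.25 mm per px ; cols -> -y, rows -> -x
    n=260;s=.00025;cx,cy=.503,.0605
    jj,ii=np.meshgrid(np.arange(n),np.arange(n))
    P=np.stack([cx+(n/2-ii)*s,cy+(n/2-jj)*s,np.full(ii.shape,.0485)],-1).reshape(-1,3)
    uv=proj(cam,P).astype(np.float32).reshape(n,n,2)
    w=cv2.remap(im,uv[...,0],uv[...,1],cv2.INTER_CUBIC)
    g=cv2.cvtColor(w,cv2.COLOR_BGR2GRAY);h=n//2
    b=g[h-45:h+45,h-45:h+45].astype(float);th=(b.min()+np.median(b))/2;m=b<th
    i,j=np.nonzero(m);print(cam,"hole",cx-(i.mean()-45)*s,cy-(j.mean()-45)*s,"diam mm",2*np.sqrt(m.sum()/np.pi)*.25)
    out.append(cv2.resize(w,(390,390)))
    T=cloud(cam,d)[0];T=T[np.all((T>[.47,.03,.043])&(T<[.535,.095,.053]),1)]
    r=cv2.minAreaRect((T[:,:2]*1000).astype(np.float32));print(r,np.median(T[:,2]))
    T=cloud(cam,d)[0];T=T[np.all((T>[.45,-.35,.07])&(T<[.6,-.2,.09]),1)]
    print("new",cv2.minAreaRect((T[:,:2]*1000).astype(np.float32)),np.median(T[:,2]))
cv2.imwrite("pics/hole.png",np.hstack(out))
E
```

```text
top hole 0.5025977479182437 0.060684424678274035 diam mm 14.499782061272292
((509.2825622558594, 60.773475646972656), (51.765071868896484, 35.68093490600586), 4.7071919441223145) 0.04763398971241048
new ((525.624267578125, -285.3836975097656), (36.04381561279297, 35.983463287353516), 0.13731957972049713) 0.07609765160099403
scene hole 0.5051510934393638 0.06145361166335321 diam mm 10.958211741102424
((508.6578063964844, 60.58218765258789), (38.85521697998047, 50.50252914428711), 89.85832977294922) 0.04721875405150697
new ((526.1529541015625, -284.1141357421875), (39.66064453125, 36.93313217163086), 88.22642517089844) 0.07533044116475444
```

View pics/hole.png

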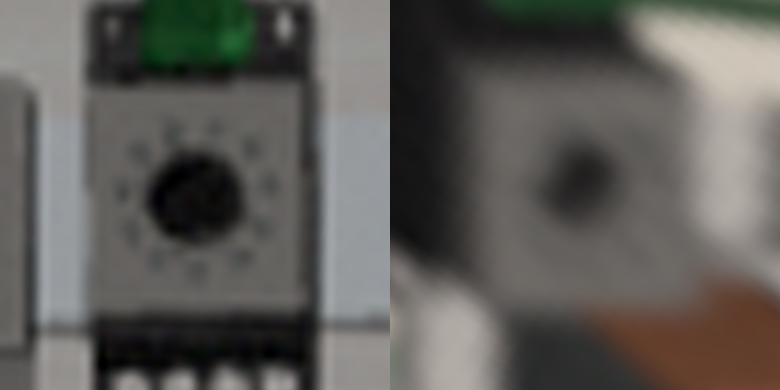

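```bash
python3 -m inch '[{"dx":0.005,"dy":0.05,"dz":0,"ax":0,"ay":0,"az":0,"fingers":1},{"dx":0.005,"dy":0.11,"dz":0,"ax":0,"ay":0,"az":0,"fingers":1},{"dx":0.01,"dy":0.17,"dz":0,"ax":0,"ay":0,"az":0,"fingers":1},{"dx":0.01,"dy":0.23,"dz":0,"ax":0,"ay":0,"az":0,"fingers":1},{"dx":0.015,"dy":0.29,"dz":0,"ax":0,"ay":0,"az":0,"fingers":1},{"dx":0.02,"dy":0.35,"dz":0,"ax":0,"ay":0,"az":0,"fingers":1},{"dx":0.02,"dy":0.41,"dz":0,"ax":0,"ay":0,"az":0,"fingers":1},{"dx":0.026,"dy":0.47,"dz":0,"ax":0,"ay":0,"az":0,"fingers":1},{"dx":0.026,"dy":0.53,"dz":0,"ax":0,"ay":0,"az":0,"fingers":1},{"dx":0.026,"dy":0.5655,"dz":0,"ax":0,"ay":0,"az":0,"fingers":1},{"dx":0.026,"dy":0.5655,"dz":0,"ax":0,"ay":0,"az":0,"fingers":1},{"dx":0.026,"dy":0.5655,"dz":0,"ax":0,"ay":0,"az":0,"fingers":1}]'
```

```text
time: 13.22
tool_pos: [0.5251, -0.2841, 0.1985]
tcp_rot: [3.139, 0.019, -0.01]
wrist_force: [-0.6, 0.6, -0.1]
width: 1.001
```

The hole is at about (0.503, 0.0608), which agrees with the burnt relay's position. Next I descend onto the new relay.

```bash
python3 -m inch '[{"dx":0.0006,"dy":0.0009,"dz":0.05,"ax":0,"ay":0.3,"az":0,"fingers":1},{"dx":0.0006,"dy":0.0009,"dz":0.1,"ax":0,"ay":0.3,"az":0,"fingers":1},{"dx":0.0006,"dy":0.0009,"dz":0.14,"ax":0,"ay":0.3,"az":0,"fingers":1},{"dx":0.0006,"dy":0.0009,"dz":0.156,"ax":0,"ay":0.3,"az":0,"fingers":1},{"dx":0.0006,"dy":0.0009,"dz":0.156,"ax":0,"ay":0.3,"az":0,"fingers":1},{"dx":0.0006,"dy":0.0009,"dz":0.156,"ax":0,"ay":0.3,"az":0,"fingers":1}]'
python3 -c "
from h import *
rows([(np.array([.5256,-.285,.042]),orient())])"
```

```text
time: 13.98
tool_pos: [0.5263, -0.2859, 0.0446]
tcp_rot: [3.137, 0.02, 0.002]
wrist_force: [0.0, 0.3, 0.4]
width: 1.003
dx -0.0007 dy -0.0009 dz 0.0026  ax 0.2 ay -0.1 az -0.1
```

```bash
python3 -m inch '[{"dx":-0.0005,"dy":-0.0009,"dz":0.0015,"ax":0,"ay":0,"az":0,"fingers":1},{"dx":-0.0005,"dy":-0.0009,"dz":0.0015,"ax":0,"ay":0,"az":0,"fingers":-1},{"dx":-0.0005,"dy":-0.0009,"dz":0.0015,"ax":0,"ay":0,"az":0,"fingers":-1},{"dx":-0.0005,"dy":-0.0009,"dz":0.0015,"ax":0,"ay":0,"az":0,"fingers":-1},{"dx":-0.0005,"dy":-0.0009,"dz":0.0015,"ax":0,"ay":0,"az":0,"fingers":-1},{"dx":-0.0005,"dy":-0.0009,"dz":0.0015,"ax":0,"ay":0,"az":0,"fingers":-1},{"dx":-0.0005,"dy":-0.0009,"dz":0.0015,"ax":0,"ay":0,"az":0,"fingers":-1}]' 30
python3 -m inch '[{"dx":0,"dy":0,"dz":-0.03,"ax":0,"ay":0,"az":0,"fingers":-1},{"dx":0,"dy":0,"dz":-0.08,"ax":0,"ay":0,"az":0,"fingers":-1},{"dx":0,"dy":0,"dz":-0.12,"ax":0,"ay":0,"az":0,"fingers":-1},{"dx":0,"dy":0,"dz":-0.15,"ax":0,"ay":0,"az":0,"fingers":-1},{"dx":0,"dy":0,"dz":-0.15,"ax":0,"ay":0,"az":0,"fingers":-1}]'
python3 -c "
from h import *
rows([(np.array([.5028,.0608,.19]),orient())])"
```

```text
time: 14.85
tool_pos: [0.5261, -0.2852, 0.0434]
tcp_rot: [3.137, 0.02, 0.003]
wrist_force: [-0.3, 0.4, 3.2]
width: 0.415
time: 15.48
tool_pos: [0.5274, -0.2854, 0.196]
tcp_rot: [3.134, 0.02, 0.01]
wrist_force: [0.9, -0.8, -1.0]
width: 0.411
dx -0.0201 dy -0.3465 dz 0.0034  ax 0.4 ay -0.4 az -0.1
```

```bash
python3 -m inch '[{"dx":-0.002,"dy":-0.04,"dz":-0.005,"ax":0,"ay":0,"az":0,"fingers":-1},{"dx":-0.005,"dy":-0.1,"dz":-0.005,"ax":0,"ay":0,"az":0,"fingers":-1},{"dx":-0.008,"dy":-0.16,"dz":-0.005,"ax":0,"ay":0,"az":0,"fingers":-1},{"dx":-0.012,"dy":-0.22,"dz":-0.005,"ax":0,"ay":0,"az":0,"fingers":-1},{"dx":-0.016,"dy":-0.28,"dz":-0.005,"ax":0,"ay":0,"az":0,"fingers":-1},{"dx":-0.02,"dy":-0.33,"dz":-0.003,"ax":0.2,"ay":0,"az":0,"fingers":-1},{"dx":-0.02,"dy":-0.3465,"dz":0.003,"ax":0.4,"ay":-0.4,"az":0,"fingers":-1},{"dx":-0.02,"dy":-0.3465,"dz":0.003,"ax":0.4,"ay":-0.4,"az":0,"fingers":-1},{"dx":-0.02,"dy":-0.3465,"dz":0.003,"ax":0.4,"ay":-0.4,"az":0,"fingers":-1}]'
python3 - <<'E'
from h import *
np.set_printoptions(precision=4,suppress=True)
rows([(np.array([.5028,.0608,.09]),orient())])
im,d=bot.read_camera("scene");P,_,_=cloud("scene",d)
cv2.imwrite("pics/s4.png",cv2.resize(im[120:320,290:490],None,fx=3,fy=3,interpolation=3))
s=bot.read_state()["tool_pos"]
print(s)
E
```

```text
time: 16.6
tool_pos: [0.5027, 0.0596, 0.1894]
tcp_rot: [3.14, 0.019, -0.003]
wrist_force: [-0.3, 0.3, -0.8]
width: 0.407
dx 0.0003 dy -0.0013 dz 0.0994  ax 0.1 ay 0.1 az -0.1
[0.5029 0.0595 0.1898]
```

View pics/s4.png

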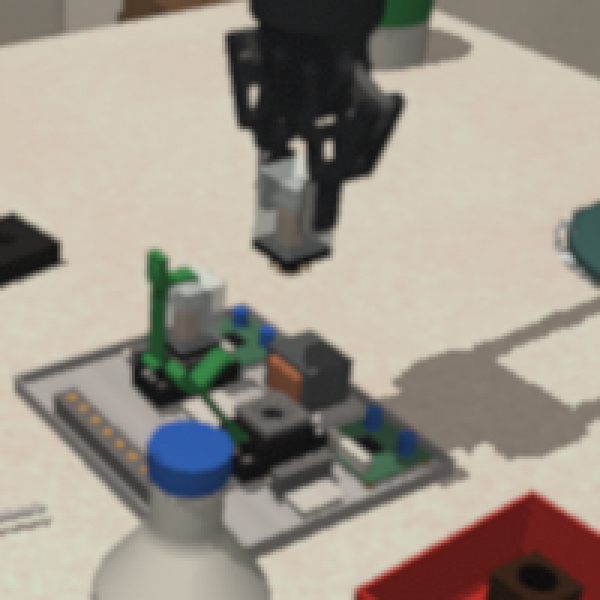

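The new relay hangs square and upright (293,220) over the empty socket. I'll lower it with force checks.

```bash
python3 -m inch '[{"dx":0.0005,"dy":-0.0013,"dz":0.04,"ax":0,"ay":0,"az":0,"fingers":-1},{"dx":0.0005,"dy":-0.0013,"dz":0.08,"ax":0,"ay":0,"az":0,"fingers":-1},{"dx":0.0005,"dy":-0.0013,"dz":0.098,"ax":0,"ay":0,"az":0,"fingers":-1},{"dx":0.0005,"dy":-0.0013,"dz":0.102,"ax":0,"ay":0,"az":0,"fingers":-1},{"dx":0.0005,"dy":-0.0013,"dz":0.102,"ax":0,"ay":0,"az":0,"fingers":-1}]'
python3 -m inch '[{"dx":0,"dy":0,"dz":0.003,"ax":0,"ay":0,"az":0,"fingers":-1},{"dx":0,"dy":0,"dz":0.006,"ax":0,"ay":0,"az":0,"fingers":-1},{"dx":0,"dy":0,"dz":0.008,"ax":0,"ay":0,"az":0,"fingers":-1}]'
python3 -c "
from h import *
rows([(np.array([.5031,.0608,.07]),orient())])"
```

```text
time: 17.27
tool_pos: [0.5044, 0.0604, 0.0888]
tcp_rot: [3.141, 0.017, 0.001]
wrist_force: [0.2, -0.3, -1.3]
width: 0.408
time: 17.65
tool_pos: [0.5046, 0.0605, 0.0811]
tcp_rot: [3.141, 0.017, 0.002]
wrist_force: [-0.1, 0.9, -1.0]
width: 0.413
dx -0.0015 dy -0.0004 dz 0.0111  ax 0.0 ay -0.1 az -0.2
```

```bash
python3 -m inch '[{"dx":-0.0012,"dy":-0.0003,"dz":0.002,"ax":0,"ay":0,"az":0,"fingers":-1},{"dx":-0.0012,"dy":-0.0003,"dz":0.005,"ax":0,"ay":0,"az":0,"fingers":-1},{"dx":-0.0012,"dy":-0.0003,"dz":0.007,"ax":0,"ay":0,"az":0,"fingers":-1},{"dx":-0.0012,"dy":-0.0003,"dz":0.009,"ax":0,"ay":0,"az":0,"fingers":-1},{"dx":-0.0012,"dy":-0.0003,"dz":0.0105,"ax":0,"ay":0,"az":0,"fingers":-1},{"dx":-0.0012,"dy":-0.0003,"dz":0.0105,"ax":0,"ay":0,"az":0,"fingers":-1}]'
```

```text
time: 18.4
tool_pos: [0.5033, 0.0607, 0.0704]
tcp_rot: [3.141, 0.017, 0.002]
wrist_force: [0.4, -1.0, -0.8]
width: 0.408
```

No lateral force, so the spigot is in. I press a little further to feel the sprung seat.

```bash
python3 -m inch '[{"dx":0,"dy":0,"dz":0.001,"ax":0,"ay":0,"az":0,"fingers":-1},{"dx":0,"dy":0,"dz":0.002,"ax":0,"ay":0,"az":0,"fingers":-1},{"dx":0,"dy":0,"dz":0.002,"ax":0,"ay":0,"az":0,"fingers":-1}]'
```

```text
time: 18.77
tool_pos: [0.5035, 0.0607, 0.069]
tcp_rot: [3.141, 0.018, 0.002]
wrist_force: [-2.2, -1.1, 5.0]
width: 0.412
```

Seat felt at 5 N. Release, lift and check.

```bash
python3 -m inch '[{"dx":0,"dy":0,"dz":0,"ax":0,"ay":0,"az":0,"fingers":0.3},{"dx":0,"dy":0,"dz":0,"ax":0,"ay":0,"az":0,"fingers":0.3},{"dx":0,"dy":0,"dz":0,"ax":0,"ay":0,"az":0,"fingers":0.3},{"dx":0,"dy":0,"dz":-0.01,"ax":0,"ay":0,"az":0,"fingers":0.3},{"dx":0,"dy":0,"dz":-0.05,"ax":0,"ay":0,"az":0,"fingers":0.3},{"dx":0,"dy":0,"dz":-0.1,"ax":0,"ay":0,"az":0,"fingers":0.3},{"dx":0,"dy":0,"dz":-0.13,"ax":0,"ay":0,"az":0,"fingers":0.3},{"dx":0,"dy":0,"dz":-0.13,"ax":0,"ay":0,"az":0,"fingers":0.3}]'
python3 - <<'E'
from h import *
np.set_printoptions(precision=4,suppress=True)
im,d=bot.read_camera("scene");P,_,_=cloud("scene",d)
T=P[np.all((P>[.47,.03,.095])&(P<[.53,.09,.115]),1)];print(cv2.minAreaRect((T[:,:2]*1000).astype(np.float32)),np.percentile(T[:,2],[5,50,95]))
cv2.imwrite("pics/s5.png",cv2.resize(im[170:330,300:460],None,fx=3.7,fy=3.7,interpolation=3))
T=P[np.all((P>[.535,.04,.075])&(P<[.62,.08,.13]),1)];print("tab",T.min(0),T.max(0))
# closing poses
rows([(np.array([.66,.0625,.2]),orient(YAW,.5))])
E
```

```text
time: 19.77
tool_pos: [0.5059, 0.061, 0.2032]
tcp_rot: [3.141, 0.017, 0.014]
wrist_force: [0.1, 0.2, -1.1]
width: 0.652
((503.26422119140625, 62.224159240722656), (37.049346923828125, 35.90979766845703), 88.07559967041016) [0.096  0.1023 0.1039]
tab [0.5451 0.0525 0.0756] [0.5882 0.0717 0.1125]
dx 0.1556 dy 0.0002 dz 0.0016  ax -0.0 ay -28.9 az -0.2
```

View pics/s5.png

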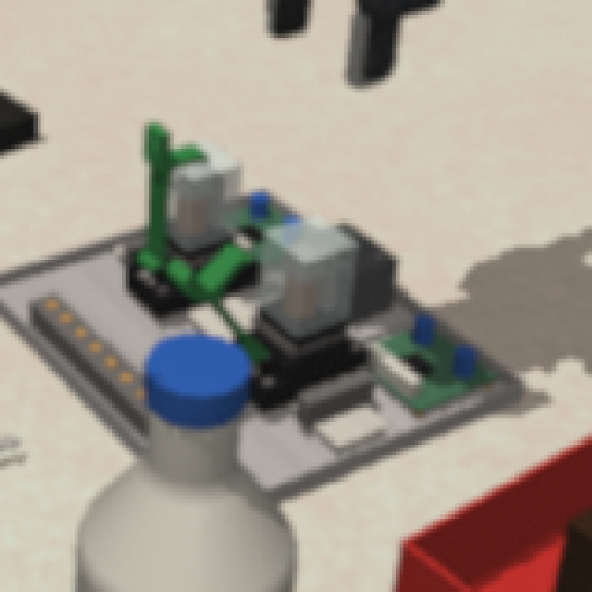

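The relay is seated square at the same place and height as the burnt one was. Now I'll close the lever from the +x side.

```bash
python3 -c "
from h import *
np.set_printoptions(precision=4,suppress=True)
a=lev(.032,.15,.65);b=lev(.022,.078,.65);print(a[0],b[0])
rows([a]);rows([b],a);print()
rows([lev(.0155,.078,t) for t in np.arange(.65,-.01,-.05)],b)"
```

```text
[0.6477 0.0625 0.138 ] [0.5962 0.0618 0.0868]
dx 0.1430 dy -0.0000 dz 0.0635  ax -0.0 ay -37.5 az -0.2
dx -0.0100 dy -0.0000 dz 0.0720  ax 0.0 ay 0.0 az 0.0

dx -0.0065 dy -0.0000 dz 0.0000  ax 0.0 ay 0.0 az 0.0
dx -0.0104 dy -0.0000 dz -0.0007  ax 0.0 ay 2.9 az 0.0
dx -0.0144 dy -0.0000 dz -0.0012  ax 0.0 ay 5.7 az 0.0
dx -0.0183 dy -0.0000 dz -0.0014  ax 0.0 ay 8.6 az 0.0
dx -0.0223 dy -0.0000 dz -0.0015  ax 0.0 ay 11.5 az 0.0
dx -0.0263 dy -0.0000 dz -0.0014  ax -0.0 ay 14.3 az 0.0
dx -0.0302 dy -0.0000 dz -0.0011  ax 0.0 ay 17.2 az 0.0
dx -0.0342 dy -0.0000 dz -0.0006  ax 0.0 ay 20.1 az 0.0
dx -0.0381 dy -0.0000 dz 0.0001  ax 0.0 ay 22.9 az 0.0
dx -0.0420 dy -0.0000 dz 0.0010  ax 0.0 ay 25.8 az 0.0
dx -0.0458 dy -0.0000 dz 0.0021  ax 0.0 ay 28.6 az 0.0
dx -0.0496 dy -0.0000 dz 0.0034  ax -0.0 ay 31.5 az 0.0
dx -0.0532 dy -0.0000 dz 0.0049  ax -0.0 ay 34.4 az 0.0
dx -0.0569 dy -0.0000 dz 0.0065  ax 0.0 ay 37.2 az 0.0
```

```bash
python3 -m inch '[{"dx":0.04,"dy":0,"dz":0,"ax":0,"ay":-5,"az":0,"fingers":-1},{"dx":0.09,"dy":0,"dz":0,"ax":0,"ay":-15,"az":0,"fingers":-1},{"dx":0.143,"dy":0,"dz":0,"ax":0,"ay":-25,"az":0,"fingers":-1},{"dx":0.143,"dy":0,"dz":0.04,"ax":0,"ay":-35,"az":0,"fingers":-1},{"dx":0.143,"dy":0,"dz":0.0635,"ax":0,"ay":-37.5,"az":0,"fingers":-1},{"dx":0.143,"dy":0,"dz":0.0635,"ax":0,"ay":-37.5,"az":0,"fingers":-1}]' 30
python3 -m inch '[{"dx":-0.005,"dy":0,"dz":0.035,"ax":0,"ay":0,"az":0,"fingers":-1},{"dx":-0.01,"dy":0,"dz":0.07,"ax":0,"ay":0,"az":0,"fingers":-1},{"dx":-0.01,"dy":0,"dz":0.072,"ax":0,"ay":0,"az":0,"fingers":-1}]'
python3 -c "
from h import *
rows([lev(.0155,.078,t) for t in np.arange(.65,.1,-.1)])"
```

```text
time: 20.58
tool_pos: [0.6448, 0.0622, 0.1308]
tcp_rot: [2.967, 0.016, -1.019]
wrist_force: [-0.1, 0.1, -0.4]
width: 0.002
time: 20.95
tool_pos: [0.5899, 0.0616, 0.0805]
tcp_rot: [2.965, 0.016, -1.023]
wrist_force: [0.6, -0.1, 0.1]
width: 0.001
dx -0.0054 dy -0.0001 dz -0.0087  ax -0.0 ay 0.8 az -0.2
dx -0.0133 dy -0.0000 dz -0.0098  ax -0.0 ay 6.6 az -0.2
dx -0.0213 dy -0.0000 dz -0.0100  ax -0.0 ay 12.3 az -0.2
dx -0.0292 dy -0.0000 dz -0.0095  ax -0.0 ay 18.0 az -0.2
dx -0.0370 dy 0.0000 dz -0.0082  ax -0.0 ay 23.7 az -0.2
dx -0.0447 dy 0.0000 dz -0.0060  ax -0.0 ay 29.5 az -0.2
```

```bash
python3 -m inch '[{"dx":0,"dy":0,"dz":-0.0087,"ax":0,"ay":0,"az":0,"fingers":-1},{"dx":-0.004,"dy":0,"dz":-0.0087,"ax":0,"ay":0.8,"az":0,"fingers":-1},{"dx":-0.0075,"dy":0,"dz":-0.009,"ax":0,"ay":2.5,"az":0,"fingers":-1},{"dx":-0.0105,"dy":0,"dz":-0.0095,"ax":0,"ay":4.5,"az":0,"fingers":-1},{"dx":-0.0133,"dy":0,"dz":-0.0098,"ax":0,"ay":6.6,"az":0,"fingers":-1},{"dx":-0.0173,"dy":0,"dz":-0.01,"ax":0,"ay":9.5,"az":0,"fingers":-1},{"dx":-0.0213,"dy":0,"dz":-0.01,"ax":0,"ay":12.3,"az":0,"fingers":-1}]'
python3 -c "
from h import *
rows([lev(.0155,.078,t) for t in np.arange(.4,-.01,-.05)])"
```

```text
time: 21.82
tool_pos: [0.583, 0.0616, 0.1021]
tcp_rot: [3.063, 0.017, -0.681]
wrist_force: [7.3, 0.2, -4.7]
width: -0.003
dx -0.0069 dy -0.0000 dz 0.0014  ax -0.0 ay 2.2 az -0.2
dx -0.0109 dy -0.0000 dz 0.0009  ax -0.0 ay 5.0 az -0.2
dx -0.0148 dy -0.0000 dz 0.0005  ax -0.0 ay 7.9 az -0.2
dx -0.0188 dy 0.0000 dz 0.0004  ax -0.0 ay 10.8 az -0.2
dx -0.0228 dy 0.0000 dz 0.0005  ax -0.0 ay 13.6 az -0.2
dx -0.0268 dy 0.0000 dz 0.0007  ax 0.0 ay 16.5 az -0.2
dx -0.0307 dy 0.0000 dz 0.0012  ax 0.0 ay 19.4 az -0.2
dx -0.0346 dy 0.0001 dz 0.0018  ax 0.0 ay 22.2 az -0.2
dx -0.0385 dy 0.0001 dz 0.0027  ax 0.0 ay 25.1 az -0.2
```

Pushing at about 9 N. Continue to about 0.15 rad.

```bash
python3 -m inch '[{"dx":-0.0035,"dy":0,"dz":0.001,"ax":0,"ay":1.2,"az":0,"fingers":-1},{"dx":-0.0069,"dy":0,"dz":0.0014,"ax":0,"ay":2.2,"az":0,"fingers":-1},{"dx":-0.0109,"dy":0,"dz":0.0009,"ax":0,"ay":5,"az":0,"fingers":-1},{"dx":-0.0148,"dy":0,"dz":0.0005,"ax":0,"ay":7.9,"az":0,"fingers":-1},{"dx":-0.0188,"dy":0,"dz":0.0004,"ax":0,"ay":10.8,"az":0,"fingers":-1},{"dx":-0.0228,"dy":0,"dz":0.0005,"ax":0,"ay":13.6,"az":0,"fingers":-1},{"dx":-0.0255,"dy":0,"dz":0.0006,"ax":0,"ay":15.5,"az":0,"fingers":-1}]'
python3 -c "
from h import *
rows([lev(.0155,.078,t) for t in np.arange(.15,-.03,-.025)])"
```

```text
time: 22.7
tool_pos: [0.563, 0.0613, 0.1139]
tcp_rot: [3.13, 0.017, -0.245]
wrist_force: [7.1, 0.0, -5.8]
width: 0.002
dx -0.0043 dy -0.0000 dz 0.0018  ax 0.0 ay 0.3 az -0.2
dx -0.0063 dy -0.0000 dz 0.0015  ax 0.0 ay 1.8 az -0.2
dx -0.0082 dy 0.0000 dz 0.0012  ax 0.0 ay 3.2 az -0.2
dx -0.0102 dy 0.0000 dz 0.0009  ax 0.0 ay 4.6 az -0.2
dx -0.0122 dy 0.0000 dz 0.0007  ax 0.0 ay 6.1 az -0.2
dx -0.0142 dy 0.0000 dz 0.0006  ax 0.0 ay 7.5 az -0.2
dx -0.0162 dy 0.0000 dz 0.0004  ax 0.0 ay 8.9 az -0.2
dx -0.0181 dy 0.0000 dz 0.0004  ax 0.0 ay 10.4 az -0.2
```

```bash
python3 -m inch '[{"dx":-0.003,"dy":0,"dz":0.001,"ax":0,"ay":0.3,"az":0,"fingers":-1},{"dx":-0.005,"dy":0,"dz":0.001,"ax":0,"ay":1,"az":0,"fingers":-1},{"dx":-0.0082,"dy":0,"dz":0.001,"ax":0,"ay":3.2,"az":0,"fingers":-1},{"dx":-0.0102,"dy":0,"dz":0.001,"ax":0,"ay":4.6,"az":0,"fingers":-1}]'
python3 -m inch '[{"dx":-0.002,"dy":0,"dz":0,"ax":0,"ay":0.8,"az":0,"fingers":-1},{"dx":-0.004,"dy":0,"dz":0,"ax":0,"ay":2,"az":0,"fingers":-1},{"dx":-0.005,"dy":0,"dz":0,"ax":0,"ay":3,"az":0,"fingers":-1}]'
python3 -c "
from h import *
rows([lev(.0155,.078,t) for t in [.05,0]])"
```

```text
time: 23.2
tool_pos: [0.5571, 0.0613, 0.1167]
tcp_rot: [3.139, 0.017, -0.099]
wrist_force: [9.6, -0.2, -4.6]
width: 0.002
time: 23.58
tool_pos: [0.5562, 0.0613, 0.1191]
tcp_rot: [3.141, 0.017, 0.001]
wrist_force: [9.9, -0.1, -3.6]
width: -0.004
dx -0.0053 dy 0.0001 dz 0.0040  ax 0.0 ay -2.9 az -0.2
dx -0.0092 dy 0.0001 dz 0.0031  ax 0.0 ay -0.0 az -0.2
```

```bash
python3 -m inch '[{"dx":-0.002,"dy":0,"dz":0.002,"ax":0,"ay":0,"az":0,"fingers":-1},{"dx":-0.004,"dy":0,"dz":0.003,"ax":0,"ay":0,"az":0,"fingers":-1},{"dx":-0.005,"dy":0,"dz":0.003,"ax":0,"ay":0,"az":0,"fingers":-1}]'
python3 -m inch '[{"dx":-0.002,"dy":0,"dz":0.001,"ax":0,"ay":0,"az":0,"fingers":-1},{"dx":-0.004,"dy":0,"dz":0.001,"ax":0,"ay":0,"az":0,"fingers":-1}]'
```

```text
time: 23.95
tool_pos: [0.556, 0.0613, 0.1192]
tcp_rot: [-3.141, -0.017, -0.02]
wrist_force: [10.1, -0.9, -0.2]
width: -0.001
time: 24.2
tool_pos: [0.5554, 0.0613, 0.1198]
tcp_rot: [-3.141, -0.017, -0.034]
wrist_force: [9.4, 0.4, -3.8]
width: 0.001
```

```bash
python3 -m inch '[{"dx":-0.004,"dy":0,"dz":0.005,"ax":0,"ay":-1,"az":0,"fingers":-1},{"dx":-0.006,"dy":0,"dz":0.006,"ax":0,"ay":-1,"az":0,"fingers":-1},{"dx":-0.007,"dy":0,"dz":0.006,"ax":0,"ay":-1,"az":0,"fingers":-1},{"dx":-0.008,"dy":0,"dz":0.006,"ax":0,"ay":-1,"az":0,"fingers":-1}]'
```

```text
time: 24.7
tool_pos: [0.5539, 0.0614, 0.1178]
tcp_rot: [-3.141, -0.017, -0.03]
wrist_force: [11.0, -0.3, 3.0]
width: 0.0
```

```bash
python3 -m inch '[{"dx":-0.005,"dy":0,"dz":0.003,"ax":0,"ay":-1,"az":0,"fingers":-1},{"dx":-0.007,"dy":0,"dz":0.003,"ax":0,"ay":-1,"az":0,"fingers":-1},{"dx":-0.008,"dy":0,"dz":0.003,"ax":0,"ay":-1,"az":0,"fingers":-1},{"dx":-0.009,"dy":0,"dz":0.003,"ax":0,"ay":-1,"az":0,"fingers":-1},{"dx":-0.009,"dy":0,"dz":0.003,"ax":0,"ay":-1,"az":0,"fingers":-1}]'
```

```text
time: 25.32
tool_pos: [0.5509, 0.0614, 0.1182]
tcp_rot: [-3.14, -0.017, -0.024]
wrist_force: [11.9, -0.7, 0.2]
width: 0.0
```

```bash
python3 -m inch '[{"dx":-0.006,"dy":0,"dz":0.003,"ax":0,"ay":-0.5,"az":0,"fingers":-1},{"dx":-0.008,"dy":0,"dz":0.003,"ax":0,"ay":-0.5,"az":0,"fingers":-1},{"dx":-0.009,"dy":0,"dz":0.003,"ax":0,"ay":-0.5,"az":0,"fingers":-1},{"dx":-0.0095,"dy":0,"dz":0.003,"ax":0,"ay":-0.5,"az":0,"fingers":-1},{"dx":-0.0095,"dy":0,"dz":0.003,"ax":0,"ay":-0.5,"az":0,"fingers":-1}]'
python3 -m inch '[{"dx":-0.006,"dy":0,"dz":0.003,"ax":0,"ay":-0.5,"az":0,"fingers":-1},{"dx":-0.008,"dy":0,"dz":0.003,"ax":0,"ay":-0.5,"az":0,"fingers":-1},{"dx":-0.009,"dy":0,"dz":0.003,"ax":0,"ay":-0.5,"az":0,"fingers":-1},{"dx":-0.009,"dy":0,"dz":0.003,"ax":0,"ay":-0.5,"az":0,"fingers":-1}]'
```

```text
time: 25.95
tool_pos: [0.5478, 0.0613, 0.1185]
tcp_rot: [-3.14, -0.017, -0.034]
wrist_force: [13.2, -0.3, -1.2]
width: 0.0
time: 26.45
tool_pos: [0.5469, 0.0613, 0.1188]
tcp_rot: [-3.139, -0.017, -0.05]
wrist_force: [18.7, -0.5, -6.9]
width: 0.001
```

The force jumped with little motion, which looks like the stop. One more modest push to confirm, then back off.

```bash
python3 -m inch '[{"dx":-0.008,"dy":0,"dz":0.003,"ax":0,"ay":-1,"az":0,"fingers":-1},{"dx":-0.0095,"dy":0,"dz":0.003,"ax":0,"ay":-1,"az":0,"fingers":-1},{"dx":-0.0105,"dy":0,"dz":0.003,"ax":0,"ay":-1,"az":0,"fingers":-1},{"dx":-0.0105,"dy":0,"dz":0.003,"ax":0,"ay":-1,"az":0,"fingers":-1}]'
python3 -m inch '[{"dx":0.005,"dy":0,"dz":0,"ax":0,"ay":0,"az":0,"fingers":-1},{"dx":0.03,"dy":0,"dz":-0.01,"ax":0,"ay":0,"az":0,"fingers":-1},{"dx":0.05,"dy":0,"dz":-0.04,"ax":0,"ay":0,"az":0,"fingers":-1},{"dx":0.05,"dy":0,"dz":-0.1,"ax":0,"ay":0,"az":0,"fingers":-1},{"dx":0.02,"dy":0.05,"dz":-0.15,"ax":0,"ay":0,"az":0,"fingers":-1},{"dx":0,"dy":0.11,"dz":-0.15,"ax":0,"ay":0,"az":0,"fingers":-1},{"dx":0,"dy":0.17,"dz":-0.15,"ax":0,"ay":0,"az":0,"fingers":-1},{"dx":0,"dy":0.23,"dz":-0.15,"ax":0,"ay":0,"az":0,"fingers":-1},{"dx":0,"dy":0.29,"dz":-0.15,"ax":0,"ay":0,"az":0,"fingers":-1},{"dx":0,"dy":0.3,"dz":-0.15,"ax":0,"ay":0,"az":0,"fingers":-1},{"dx":0,"dy":0.3,"dz":-0.15,"ax":0,"ay":0,"az":0,"fingers":-1}]'
python3 - <<'E'
from h import *
np.set_printoptions(precision=4,suppress=True)
o=[]
for cam in ["top","scene"]:
    im,d=bot.read_camera(cam);P=cloud(cam,d)[0]
    for n,y in (("a",.0605),("b",-.039)):
        sel=lambda lo,hi:P[np.all((P>lo)&(P<hi),1)]
        T=sel([.46,y-.03,.092],[.512,y+.03,.1035]);print(cam,n,"relay",T.min(0),T.max(0),np.median(T[:,2]))
        T=sel([.515,y-.03,.112],[.57,y+.03,.14]);print("  tab",T.min(0),T.max(0),T.mean(0))
    Q=P[np.all((P>[.43,.22,.04])&(P<[.56,.33,.09]),1)];print("dead",np.median(Q,0) if len(Q) else None)
    c=im[170:330,300:460] if cam=="scene" else im[250:340,260:350]
    o.append(cv2.resize(c,(400,400),interpolation=3))
cv2.imwrite("pics/fin.png",np.hstack(o))
E
```

```text
time: 26.95
tool_pos: [0.5465, 0.0613, 0.1189]
tcp_rot: [-3.139, -0.017, -0.058]
wrist_force: [24.4, 0.4, -11.9]
width: -0.003
time: 28.32
tool_pos: [0.5434, -0.2392, 0.2678]
tcp_rot: [-3.137, -0.014, -0.056]
wrist_force: [0.2, 0.6, -0.5]
width: 0.0
top a relay [0.4849 0.0436 0.0942] [0.511  0.0783 0.1033] 0.09952632425277944
  tab [0.5272 0.0528 0.1186] [0.537  0.0672 0.1315] [0.5312 0.0597 0.1255]
top b relay [ 0.4867 -0.0564  0.0922] [ 0.512  -0.0219  0.1033] 0.09973287170067793
  tab [ 0.529  -0.0468  0.1127] [ 0.539  -0.0312  0.1311] [ 0.5331 -0.0395  0.1252]
dead [0.4958 0.2712 0.0692]
scene a relay [0.4834 0.0446 0.092 ] [0.5118 0.0808 0.1016] 0.09924536125487392
  tab [0.5262 0.0532 0.1122] [0.537  0.0712 0.1282] [0.5337 0.0634 0.1217]
scene b relay [ 0.4868 -0.0563  0.0922] [ 0.5115 -0.0186  0.1035] 0.09924694157398176
  tab [ 0.5287 -0.0486  0.112 ] [ 0.5392 -0.0286  0.1283] [ 0.5347 -0.0364  0.1212]
dead [0.5049 0.2767 0.0584]
```

View pics/fin.png

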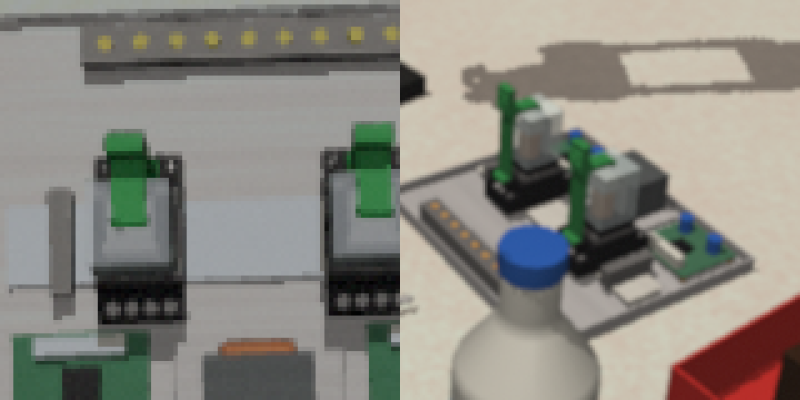

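Both levers stand upright. Tab a and the relay top are back at their starting coordinates (to about 1 mm), so I hand in.

```bash
python3 -c "
from workcell import bot
print(bot.finish_job())"
```

```text
the job is handed in; nothing more can be done
None
```

The job is handed in, at about 28 s of the 72 s allowed. `finish_job` reports no verdict, so the result rests on my own checks.

**What I did**
- I swung lever a open to about 0.65 rad.
- I lifted the burnt relay out of socket a and stood it in the red scrap bin.
- I set the new relay from the foam into socket a. It went in without side force, and I felt the sprung seat at 5 N.
- I pushed the lever shut. The force rose from about 10 N to 13 N, then to 24 N with only 0.4 mm more travel, which I took as the hard stop. That is well under the 40 N limit.

**Last checks**
- **New relay:** its top is at 0.099 m, the same height as the good relay's. It stands within about 1.5 mm of where the burnt one was. The last two pictures showed it square under the hook.
- **Lever a:** its tab is back within about 1 mm of its starting coordinates. At that precision the cameras cannot confirm the 0.025 rad limit; the felt hard stop is the stronger evidence.
- **Good relay and lever b:** their positions are unchanged.
- **Burnt relay:** it stands upright inside the bin.
- **Screwdriver, meter and bottle:** I did not measure them again at the end. The arm felt no unplanned contact.

The two cameras disagreed by 1–2.5 mm on some points, such as the socket hole's x. I used the top camera's value, and it fitted.

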